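Flip an electronics cover against a fence in the pit lane

ROBOT

A 6-joint arm with a two-finger parallel gripper is mounted at the origin on the work surface. World frame = base frame: x ahead of the robot, y to its left, z up, the work surface at z = 0. Lengths are in mm, angles in rad, forces in N, time in s.
With the tool pointing down it reaches from about 375 to 750 mm from the base axis. Payload 9 kg.
Tool frame: the origin (TCP) lies at the very end of the fingers, on their centre line; the grasp point (between the pads) lies 19 mm behind it; z points along the fingers, y is the line along which they close (so a half turn about z gives the same grasp; the last joint's range is limited). The gripper opens to 85 mm and grips with 20 to 120 N. Pads are 22 mm wide; open, the fingers measure 114 mm over their backs; the gripper's body (76 mm by 85 mm) begins 54 mm behind the grasp point. The pads swing forward as they close: fully open they stand 13 mm farther back than shut.
Start: joints at [-1.53, 0.104, 0.097, 1.564, 0, 1.353], TCP at [153.561, -580.048, 231.331] pointing down, gripper open.
Joint ranges: [-2.99, 2.99], [-0.84, 1.86], [-1.1, 1.16], [-1.84, 2.11], [-1.51, 1.56], [-3.14, 3.14]. Speed limits (rad/s): [2.22, 2.22, 2.57, 3.14, 3.14, 3.14].

INTERFACE

Orientations are given as a 3x3 rotation matrix whose columns are the frame's x, y, z axes.
In Python, from workcell import manip gives the robot as it stands. Calls block until the motion is done:
- manip.move_pose(position, orientation): joint-space move of the TCP to a pose.
- manip.move_straight(position, orientation=None, v=150, until_force=None): straight line of the TCP; orientation=None keeps the orientation; v is the mean speed in mm/s. With until_force (N) it stops when the force on the tool has changed by that much, and returns True; else False.
- manip.set_joints(angles): joint-space move.
- manip.grip(opening, newtons=None): finger opening in mm; newtons is the grip in N (None keeps the last); returns when the fingers have stopped.
- manip.dwell(seconds).
- manip.solve_ik(position, orientation): joint angles nearest the present ones, or None.
- manip.grab_frame(name): name is "scene" or "top"; returns the picture (384x512x3 uint8, blue, green, red); there is no depth.
- manip.calibration(name): a dict with "vfov" (degrees; the focal length in pixels is half the picture's height over the tangent of half this angle, whatever the lens; pixels are square), "cx", "cy" (the principal point, pixels), "T" (4x4, takes a point from camera to world coordinates). Camera axes: x right, y down, z forward; pixel columns grow to the right and rows downward; lengths in mm; the calibration is good to about 2 mm. A picture is of the moment at which its call begins. calibration takes no time and is no camera call.
A pose or a line that the arm cannot do raises manip.PlanningError and nothing moves.
- manip.job_done(): hands the job in; it is judged then, once.
Trained networks look in the newest picture that a camera, given by its name, has taken for a name from the list of things; names that differ only in an ending like _2 or _b are one class to them, and where a whole thing is asked for, a point or a joint stands for the part that bears it (a point fixed in the world has none). Each returns a list of dicts, best first, with "score" (0 to 1); they miss things now and then, are a little off and sometimes report something else, mostly with a low value. They report only what shows in the picture. A call takes as long as a camera call.
- manip.look_for(camera, label): "rect" ([left, top, right, bottom] in pixels, round what is visible of it).
- manip.outline_of(camera, label): "mask" (384x512 bool, what is visible of it) and "rect" ([left, top, right, bottom] in pixels, round what is visible of it).
Readings, each from a call of its own:
- manip.current_t(): time.
- manip.current_qpos(): joint angles.
- manip.current_joint_velocities(): joint speeds.
- manip.current_tau(): joint torques, N m.
- manip.current_position(): TCP position.
- manip.current_orientation(): TCP orientation.
- manip.current_force(): force on the tool from outside, world axes, zero at the start.
- manip.current_wrist_torque(): the same for the moment, N m.
- manip.current_finger_gap(): finger opening in mm.
- manip.current_grasp_force(): force on a finger pad.
Only numpy, scipy, OpenCV 4.12 (cv2) and the standard library are available. Lean on these libraries where they do the work, as an engineer would, in place of code of your own. Each camera call takes 0.05 s, during which the arm holds its last target. There are 200 camera calls.

TASK

The flat electronics cover of the race car lies black side up on the rubber mat. Without picking it up, push it against the yellow fence until it tips up and leans there, then reach behind the fence and push its top edge back towards you so that it falls over and lies flat on the mat in front of the fence, green side up. Never pinch or lift the cover, leave everything else where it is, and finish clear of everything.

Things in the scene. Friction and masses are not known exactly. Their poses are not given: they have to be found in the camera images.
- mat: blue rubber mat fixed to the table, 300 x 360 x 3 mm, grippy (friction about 0.9). Origin: on the table, 3 mm below the mat's top, under the middle of the fence's foot line. x points level from the cover side through the fence to behind it, y along the fence, z up. The mat reaches from x = -200 to +100 mm and y = -180 to +180 mm.
- fence: yellow sheet-metal fence fixed on the mat, same origin and axes. Its smooth front (friction about 0.3) starts at x = 0 on the mat and leans back, away from the cover, at 58 degrees to the mat; 180 mm long (y -90 to +90), 5 mm thick. Behind it: a foot strip (x 25 to 55 mm, top 7 mm above the table) and two thin struts, free space above.
- fence_crest (a point): middle of the fence's rounded top edge, 31 mm behind the foot line, the top about 50 mm above the table. A cover pushed low on its near edge climbs the fence with its far edge; pushed right up to the foot line it leans at about 58 degrees and stays there by itself, its top edge 80 to 90 mm above the table and 35 to 45 mm of it standing out past the crest.
- cover: flat electronics cover, loose, 95 (x) x 110 (y) x 7 mm, about 140 g: a 4 mm grey core with a 1.5 mm face on each side, black on +z, green on -z, each 1.5 mm short of the core's edges. Origin at the centre of the green side. Starts flat on the mat, black up, its +x edge towards the fence, parallel to it within 0.2 rad, 10 to 50 mm from the foot line.
- cover_black: the cover's black face (same origin and axes as the cover)
- cover_green: the cover's green face, underneath at the start (same origin and axes as the cover)
- cover_mid (a point): centre of the cover, half-way through its thickness; axes as the cover
- edge_far (a point): middle of the cover's edge nearest to the fence at the start (cover x = +47.5 mm); this edge rises
- edge_near (a point): middle of the opposite edge, nearest to the robot at the start (cover x = -47.5 mm); push here
- wheel_a: small rubber car wheel lying flat on the mat beside the cover, 62 mm across, 34 mm high; origin at the centre of its underside. Leave alone
- grease_pot: small jar with red cap on the mat on the other side of the cover, 40 mm across and high; origin at the centre of its underside. Leave alone
- wheel_b: second car wheel like wheel_a, lying on the table. Leave alone
- battery: black battery pack with green label lying on the table, 138 x 46 x 25 mm; origin at the centre of its underside. Leave alone
- oil_bottle: small standing bottle with black cap, 44 mm across, 110 mm high; origin at the centre of its underside. Leave alone
- hex_driver: driver with a red handle lying on the table, 170 mm long. Leave alone

How it is judged:
By the outcome, as a careful person would: the job done as asked, in the order asked, and still so for the second after the job is handed in, with the robot touching nothing.
It also fails if it takes over 51 s, if anything falls off the work surface, if the arm or the gripper's body presses on something with over 40 N, if the wrist force passes 120 N, or if a joint passes its speed limit or range.

## Working session

There is one attempt and no reset: what is moved stays moved. The work goes in short steps, each a Python script; the robot and the scene stay as the last script left them, time stands still between calls to the robot, and variables do not carry over. Pictures are saved under pics/ and viewed, at most 10 in all, crops included, and the job is handed in when it is done.

```bash
mkdir -p pics; ls; cat > h.py <<'E'
import numpy as np, cv2
from workcell import manip
def ray(cam,uv):
    c=manip.calibration(cam); f=192/np.tan(np.radians(c["vfov"]/2)); T=np.array(c["T"])
    d=np.array([(uv[0]-c["cx"])/f,(uv[1]-c["cy"])/f,1.]); return T[:3,3],T[:3,:3]@d
def at_z(cam,uv,z):
    o,d=ray(cam,uv); return o+d*(z-o[2])/d[2]
def proj(cam,p):
    c=manip.calibration(cam); f=192/np.tan(np.radians(c["vfov"]/2)); T=np.array(c["T"])
    q=T[:3,:3].T@(np.array(p)-T[:3,3]); return np.array([c["cx"]+f*q[0]/q[2],c["cy"]+f*q[1]/q[2]])
E
python3 - <<'E'
from h import *
np.set_printoptions(precision=2,suppress=True)
a=manip.grab_frame("scene");b=manip.grab_frame("top")
cv2.imwrite("pics/scene0.png",a);cv2.imwrite("pics/top0.png",b)
for c in("scene","top"):
    k=manip.calibration(c);print(c,k["vfov"],k["cx"],k["cy"]);print(np.array(k["T"]))
    for n in("mat","fence","cover","wheel_a","grease_pot","battery","oil_bottle","hex_driver"):
        for r in manip.outline_of(c,n)[:2]:
            m=r["mask"].astype(np.uint8); cs=max(cv2.findContours(m,0,2)[0],key=cv2.contourArea)
            box=cv2.boxPoints(cv2.minAreaRect(cs))
            print(c,n,round(r["score"],2),m.sum(),box.round(1).tolist())
            z={"mat":3,"cover":10,"fence":3}.get(n)
            if z: print([at_z(c,p,z)[:2].round(1).tolist() for p in box])
            else: print(at_z(c,box.mean(0),20))
E
```

```text
pics
scene 47.552145598720784 249.4783929799625 190.2957042377839
[[   0.74    0.38   -0.55 1313.81]
 [   0.67   -0.39    0.63 -872.35]
 [   0.02   -0.84   -0.54  808.6 ]
 [   0.      0.      0.      1.  ]]
scene mat 0.86 5875 [[174.5, 249.3000030517578], [189.3000030517578, 175.3000030517578], [298.3999938964844, 197.10000610351562], [283.6000061035156, 271.1000061035156]]
[[545.3, -310.1], [272.0, -15.8], [637.9, 142.8], [821.7, -168.6]]
scene fence 0.79 715 [[249.6999969482422, 239.5], [267.20001220703125, 197.60000610351562], [285.1000061035156, 205.10000610351562], [267.70001220703125, 247.0]]
[[668.7, -133.2], [564.7, 68.2], [634.8, 75.4], [727.9, -122.7]]
scene cover 0.63 730 [[210.10000610351562, 224.60000610351562], [214.8000030517578, 200.8000030517578], [247.3000030517578, 207.3000030517578], [242.60000610351562, 231.10000610351562]]
[[541.6, -169.9], [460.9, -72.0], [561.4, -26.0], [633.3, -125.6]]
scene wheel_a 0.68 258 [[230.0, 183.0], [248.0, 183.0], [248.0, 199.0], [230.0, 199.0]]
[487.88  13.3   20.  ]
scene wheel_a 0.53 730 [[208.6999969482422, 225.6999969482422], [
[... 2121 characters left out ...]
[[104.5, 173.5], [116.5, 161.5], [129.0, 174.0], [117.0, 186.0]]
[648.43 508.74  20.  ]
top battery 0.69 597 [[110.5, 250.10000610351562], [120.0, 212.0], [135.8000030517578, 215.89999389648438], [126.19999694824219, 254.10000610351562]]
[432.83 477.07  20.  ]
top oil_bottle 0.66 586 [[110.4000015258789, 250.3000030517578], [120.30000305175781, 212.1999969482422], [135.3000030517578, 216.10000610351562], [125.4000015258789, 254.1999969482422]]
[432.16 478.06  20.  ]
top oil_bottle 0.51 175 [[395.0, 226.0], [412.0, 226.0], [412.0, 237.0], [395.0, 237.0]]
[ 436.98 -528.42   20.  ]
top hex_driver 0.64 183 [[381.0, 223.0], [381.0, 189.0], [388.0, 189.0], [388.0, 223.0]]
[ 529.13 -463.81   20.  ]
```

```bash
python3 - <<'E'
from h import *
from scipy.optimize import minimize
b=cv2.imread("pics/top0.png");a=cv2.imread("pics/scene0.png")
cv2.imwrite("pics/v0.png",np.vstack([cv2.resize(b[115:265,190:365],None,fx=3.4,fy=2*1.7,interpolation=cv2.INTER_CUBIC)[:300*2,:595]])[:600])
# mask fits at sub-pixel: render model polygon, compare with blue / network masks
def fitrect(cam,mask,L,W,z,x0):
    def cost(p):
        c,s=np.cos(p[2]),np.sin(p[2])
        P=[proj(cam,[p[0]+c*u-s*v,p[1]+s*u+c*v,z]) for u,v in((-L/2,-W/2),(L/2,-W/2),(L/2,W/2),(-L/2,W/2))]
        r=np.zeros((384*4,512*4),np.uint8); cv2.fillPoly(r,[np.round((np.array(P)+.5)*4*16-8).astype(np.int32)],255,shift=4)
        r=cv2.resize(r,(512,384),interpolation=cv2.INTER_AREA)/255.
        return np.abs(r-mask).sum()
    s=minimize(cost,x0,method="Nelder-Mead",options=dict(initial_simplex=np.array(x0)+np.array([[0,0,0],[8,0,0],[0,8,0],[0,0,.06]])))
    return s.x.round(3),round(s.fun)
for cam in("top","scene"):
    im=a if cam=="scene" else b; manip.grab_frame(cam)
    m=manip.outline_of(cam,"mat")[0]["mask"].astype(np.uint8)
    cs=max(cv2.findContours(m,0,2)[0],key=cv2.contourArea); f=cv2.fillPoly(m*0,[cv2.convexHull(cs)],1)
    print(cam,"mat",fitrect(cam,f,300,360,3,[589,-86,.48]))
    m=manip.outline_of(cam,"cover")[0]["mask"]
    print(cam,"cover",fitrect(cam,m,95,110,10,[546,-97,.54]))
    for n in["fence"]:
        f=manip.outline_of(cam,n)[0]["mask"]; print(f.sum())
E
```

```text
top mat (array([ 5.88498e+02, -8.51380e+01,  4.77000e-01]), 131)
top cover (array([546.329, -96.934,   0.56 ]), 39)
739
scene mat (array([ 5.91575e+02, -8.58650e+01,  4.75000e-01]), 196)
scene cover (array([550.973, -98.719,   0.562]), 39)
660
```

View pics/v0.png

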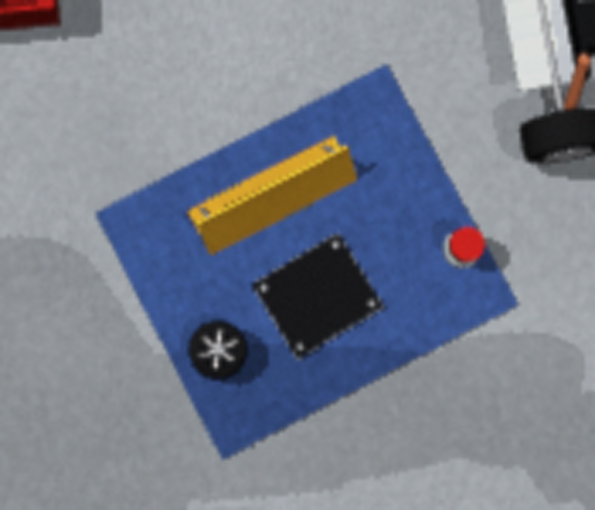

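The top crop shows the fence at about (272,195), the cover square at (318,295), the wheel at (217,350) on its left and the pot at (465,245) on its right. The fits from both cameras agree: mat yaw is 0.476 and the cover is about 45 mm from the foot line. I'll push with two spread fingertips.

```bash
cat >> h.py <<'E'
YAW=.476; c_,s_=np.cos(YAW),np.sin(YAW); O=np.array([634.4,-62.6,0])
M=np.array([[c_,-s_,0],[s_,c_,0],[0,0,1]])
def W(x,y,z): return O+M@np.array([x,y,z],float)
def L(p): return M.T@(np.array(p)-O)
RA=np.column_stack([-M[:,0],M[:,1],[0,0,-1]]); RB=np.column_stack([M[:,0],-M[:,1],[0,0,-1]])
def snap(cam,name,sc=3,r=None):
    im=manip.grab_frame(cam)
    if r: im=im[r[1]:r[3],r[0]:r[2]]
    cv2.imwrite("pics/"+name,cv2.resize(im,None,fx=sc,fy=sc,interpolation=cv2.INTER_CUBIC))
E
python3 - <<'E'
from h import *
np.set_printoptions(precision=2,suppress=True)
for n,R in(("A",RA),("B",RB)):
    for p in((-178,7,60),(-178,7,4),(-17,7,5),(80,7,160),(80,7,62),(-30,7,62)):
        print(n,p,manip.solve_ik(W(*p),R))
E
```

```text
A (-178, 7, 60) [-0.55 -0.19 -0.5   1.26  0.   -1.03]
A (-178, 7, 4) [-0.55 -0.13 -0.56  1.15  0.   -1.03]
A (-17, 7, 5) [-0.31  0.25 -0.16  1.16  0.   -0.79]
A (80, 7, 160) [-0.21  0.42  0.34  1.49  0.   -0.69]
A (80, 7, 62) [-0.21  0.45  0.19  1.31  0.   -0.69]
A (-30, 7, 62) [-0.33  0.17 -0.14  1.26  0.   -0.81]
B (-178, 7, 60) [-0.55 -0.19 -0.5   1.26  0.    2.12]
B (-178, 7, 4) [-0.55 -0.13 -0.56  1.15  0.    2.12]
B (-17, 7, 5) [-0.31  0.25 -0.16  1.16  0.    2.35]
B (80, 7, 160) [-0.21  0.42  0.34  1.49  0.    2.45]
B (80, 7, 62) [-0.21  0.45  0.19  1.31  0.    2.45]
B (-30, 7, 62) [-0.33  0.17 -0.14  1.26  0.    2.34]
```

```bash
python3 - <<'E'
from h import *
np.set_printoptions(precision=2,suppress=True)
manip.move_pose(W(-180,7,230),RB)
manip.grip(50)
manip.move_straight(W(-180,7,30),v=200)
print(manip.move_straight(W(-180,7,-8),v=15,until_force=4), L(manip.current_position()),manip.current_force())
z=manip.current_position()[2]+1.5
manip.move_straight(W(-180,7,z),v=20)
open("z.txt","w").write(str(z))
f0=np.array(manip.current_force())
print(manip.move_straight(W(-112,7,z),v=50,until_force=12),L(manip.current_position()),M.T@(np.array(manip.current_force())-f0),manip.current_t())
snap("scene","s1.png",5,(170,160,320,270)); print(manip.current_finger_gap())
E
```

```text
True [-179.98    6.97    0.04] [-1.18  0.9   5.58]
False [-112.13    6.96    1.56] [ 1.01 -0.12  0.89] 8.4083
50.474194837232254
```

View pics/s1.png

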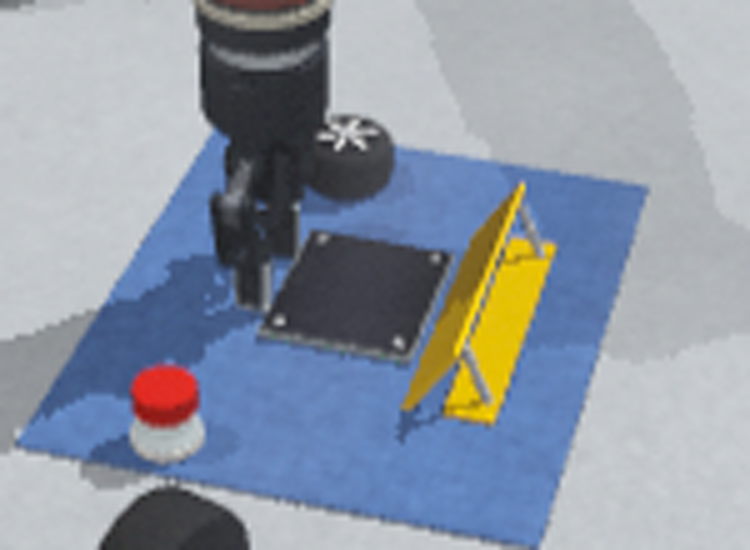

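The scene crop shows the cover flat and square, far edge at the fence's foot (about 430,300), with both fingers on its near edge (about 275,290). I'll carry on to tip it up.

```bash
python3 - <<'E'
from h import *
np.set_printoptions(precision=2,suppress=True)
z=float(open("z.txt").read())
f0=np.array(manip.current_force())
for x,v in((-60,35),(-30,30),(-15,20)):
    h=manip.move_straight(W(x,7,z),v=v,until_force=12)
    print(h,L(manip.current_position()),M.T@(np.array(manip.current_force())-f0),manip.current_t())
    if h: break
snap("scene","s2.png",5,(170,160,320,270))
E
```

```text
False [-60.     6.94   1.62] [-1.11  0.01  0.21] 10.0917
False [-29.99   6.9    1.62] [ 0.25 -0.45  0.33] 11.2417
True [-18.02   7.09   1.13] [-3.27 -0.78  2.73] 11.9
```

View pics/s2.png

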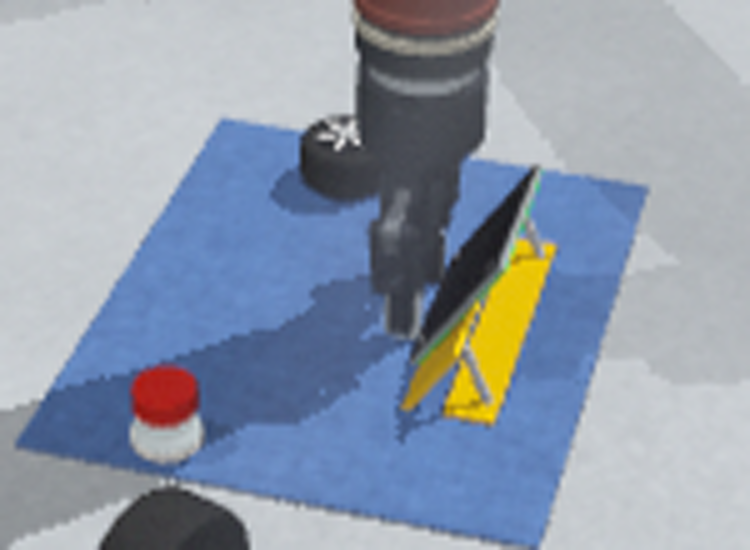

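The cover leans against the fence, black face towards us and its top edge (about 540,170) standing past the crest. Next I back off and go round behind.

```bash
python3 - <<'E'
from h import *
np.set_printoptions(precision=2,suppress=True)
z=float(open("z.txt").read())
manip.move_straight(W(-60,7,z+1),v=50)
manip.move_straight(W(-60,7,190),v=200)
manip.move_straight(W(90,7,190),v=150)
snap("scene","s3.png",5,(170,130,320,250))
print(manip.move_straight(W(90,7,61),v=100,until_force=8),L(manip.current_position()),manip.current_t())
snap("scene","s4.png",5,(170,160,320,270))
a=cv2.imread("pics/s3.png");b=cv2.imread("pics/s4.png");h=min(len(a),len(b))
cv2.imwrite("pics/s34.png",cv2.resize(np.hstack([a[-h:],b[-h:]]),None,fx=.53,fy=.53))
E
```

```text
False [90.45  6.64 61.96] 16.6583
```

View pics/s34.png

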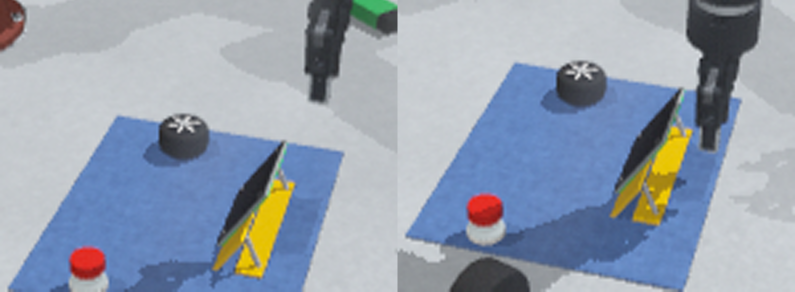

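The cover stays leaning by itself, and the fingers now hang behind its top edge. Pushing it back over.

```bash
python3 - <<'E'
from h import *
np.set_printoptions(precision=2,suppress=True)
print(manip.move_straight(W(-14,7,61),v=50,until_force=15),L(manip.current_position()),manip.current_t())
manip.dwell(.5)
snap("scene","s5.png",5,(170,160,320,270))
E
```

```text
False [-13.87   7.02  60.97] 18.9417
```

View pics/s5.png

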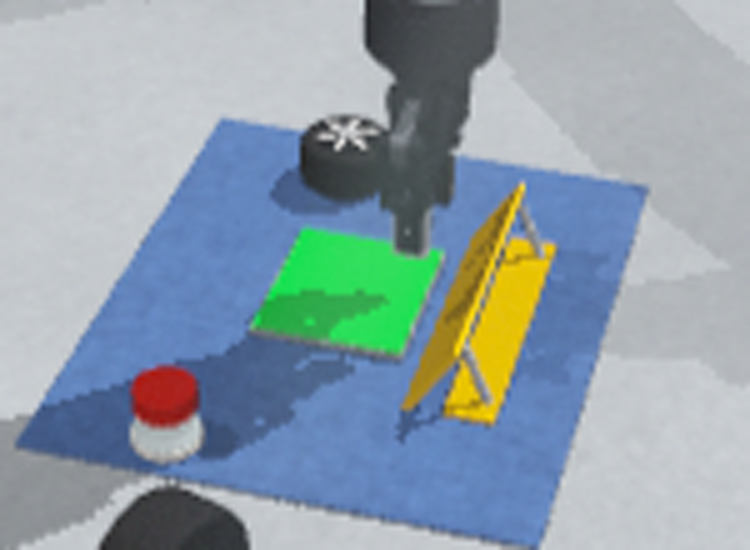

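The cover lies flat, green side up, at about (345,290) in front of the fence. The wheel and pot haven't moved. I'll raise the arm clear, check from above and hand in.

```bash
python3 - <<'E'
from h import *
manip.move_straight(W(-14,7,230),v=200)
manip.move_straight(W(-180,7,240),v=200)
manip.dwell(.5)
manip.grab_frame("scene")
m=manip.outline_of("scene","cover_green")[0]["mask"].astype(np.uint8)
cs=max(cv2.findContours(m,0,2)[0],key=cv2.contourArea)
print([L(at_z("scene",p,10))[:2].round(0).tolist() for p in cv2.approxPolyDP(cs,5,True)[:,0].astype(float)],manip.current_t())
for n,o in(("wheel_a",(239.5,191.5)),("grease_pot",(203,244))):
    print(n,[(np.round(r["rect"]),round(r["score"],2)) for r in manip.look_for("scene",n)[:2]])
manip.job_done()
E
```

```text
[[-98.0, 53.0], [-98.0, -40.0], [-11.0, -40.0], [-17.0, 54.0]] 22.0667
wheel_a [(array([230., 184., 250., 199.]), 0.84), (array([352., 151., 370., 161.]), 0.65)]
grease_pot [(array([193., 231., 207., 255.]), 0.49)]
the job is handed in; nothing more can be done
```

The cover was pushed up the fence, leaned there by itself, was tipped back from behind and now lies flat, green side up, in front of the fence; nothing else was seen to move, the arm is clear, and the job was handed in at about 22 s.

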